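Demagnetise the sockets: sort, then hold the dead-man paddle in the green

ROBOT

A 6-joint arm with a two-finger parallel gripper is mounted at the origin on a cart in front of the work surface, level with it; the furniture and walls round the work are solid. World frame = base frame: x ahead of the robot, y to its left, z up, the work surface at z = 0. Lengths are in m, angles in rad, forces in N, time in s.
With the tool pointing down it reaches from about 0.375 to 0.825 m from the base axis. Payload 5.5 kg.
Tool frame: the origin (TCP) lies at the very end of the fingers, on their centre line; the grasp point (between the pads) lies 19 mm behind it (tcp_to_grasp is the distance from the TCP to the grasp point, in m); z points along the fingers, y is the line along which they close (so a half turn about z gives the same grasp; the last joint's range is limited). The gripper opens to 85 mm and grips with 20 to 120 N. Pads are 22 mm wide; open, the fingers measure 114 mm over their backs; the gripper's body (76 mm by 85 mm) begins 54 mm behind the grasp point. The pads swing forward as they close: fully open they stand 13 mm farther back than shut.
Start: joints at [1.103, 0.314, -0.047, 1.21, 0, 1.571], TCP at [0.271, 0.536, 0.231] pointing down, gripper open.
Joint ranges: [-2.67, 2.67], [-0.69, 1.73], [-1.03, 1.25], [-2.08, 2.16], [-1.42, 1.45], [-3.14, 3.14]. Speed limits (rad/s): [2.39, 2.39, 3.01, 3.14, 3.14, 3.14].

INTERFACE

Orientations are given as a unit quaternion [w, x, y, z].
In Python, from workcell import get_state, read_camera, camera_model, finish_job, look_for, silhouettes, pinpoint, tcp_to_grasp gives the robot as it stands. The module is installed in compiled form; this text tells all that it offers.
- The arm moves only by the shell command python3 -m crank 'ROWS'. ROWS is JSON, a list of rows, each an object of numbers: "gripper": the opening, from -1 (shut) to 1 (fully open); "tx", "ty", "tz": the shift along the tool's x, y, z as a fraction of full scale; "spin": the turn about the tool's z as a fraction of full scale. In form: [{"gripper": .., "tx": .., "ty": .., "tz": .., "spin": ..}, ...]. A call has 1 to 12 rows; each row is the pose to reach, as a shift and turn from the pose commanded when the call began, along the tool's axes at that moment; what a row does not reach only later rows make up. Full scale, the value 1, is 150 mm for a shift and pi/4 rad for a turn. A row lasts 1/12 s, in which the tool goes at most 41.7 mm and 7.16 degrees, less where a joint would pass 70% of its speed; a pose out of reach is approached as far as the arm can. A call with a number of a shift or a turn outside -1 to 1 is refused whole. A call with a gripper value outside its range is refused whole. The fingers move at their own pace and stop on an object; the grip force is fixed at half the most. Time passes only in rows, so rows that repeat a pose let the fingers close. It gives the time, the measured TCP pose, the force, the opening and the grip force at its end, in the units of the state.
- get_state(): the state, without advancing time (a new reading comes with each control period).
- read_camera(name): name is "scene" or "side" or "wrist"; returns (picture, depth): 400x640x3 uint8, red, green, blue; 400x640 float32, m along the optical axis (not along the pixel's ray), 0 where there is no reading.
- camera_model(name): a dict with "intrinsics" (3x3 intrinsics, pixels), "k1" (the pictures are not rectified: a ray, as slopes to the right and down, at radius r is drawn at 1 + k1 r^2 times it, then the intrinsics apply), "position" and "rotation" of the camera in the world. Camera axes: x right, y down, z forward; pixel columns grow to the right and rows downward; lengths in m; the calibration is good to about 2 mm. A picture is of the moment at which its call begins: read the wrist's pose just before it. camera_model takes no time and is no camera call; for the wrist camera it gives the pose at the moment of the call.
- finish_job(): hands the job in; it is judged then, once.
Trained networks look in the newest picture that a camera, given by its name, has taken for a name from the list of things; names that differ only in an ending like _2 or _b are one class to them, and where a whole thing is asked for, a point or a joint stands for the part that bears it (a point fixed in the world has none). Each returns a list of dicts, best first, with "confidence" (0 to 1); they miss things now and then, are a little off and sometimes report something else, mostly with a low value. They report only what shows in the picture. A call takes as long as a camera call. They do not tell look-alikes from the thing itself.
- look_for(camera, name): "position" ([column, row] in pixels, amid what is visible of it).
- silhouettes(camera, name): "pixels" (400x640 bool, what is visible of it) and "position" ([column, row] in pixels, amid what is visible of it).
- pinpoint(camera, name): "position" ([column, row] in pixels: a listed point, or the origin of a listed thing).
The state is a dict: "clock": time; "joint_positions": joint angles; "joint_vel": joint speeds; "joint_torque": joint torques, N m; "eef_pos": TCP position; "eef_rot": TCP orientation; "force": force on the tool from outside, world axes, zero at the start; "moment": the same for the moment, N m; "gripper_width": finger opening in m; "gripper_force": force on a finger pad.
Only numpy, scipy, OpenCV 4.12 (cv2) and the standard library are available. Lean on these libraries where they do the work, as an engineer would, in place of code of your own. Each camera call takes 0.05 s, during which the arm holds its last target. There are 200 camera calls.

TASK

Sort the loose items: stand both steel sockets upright in the aluminium tray of the blue demagnetiser and stand the clear parts jar upright in the blue plastic bin. Then press the demagnetiser's red spring paddle down with the fingers until its pointer is in the green band, keep it there for at least two seconds and finish while still holding it there, without letting go. Never push the pointer down into the red band, and leave the tape measure where it is.

Things in the scene. Friction and masses are not known exactly. Their poses are not given: they have to be found in the camera images.
- big_socket: Larger bright steel deep socket, a round upright cylinder with a black face on top, 34 mm across (28 mm over the lowest 16 mm), 50 mm high, about 0.14 kg; stands on the table. Origin: centre of its underside, z up its axis.
- small_socket: Smaller bright steel deep socket, same shape, 25 mm across (19 mm over the lowest 16 mm), 50 mm high, about 0.08 kg; stands on the table. Origin: centre of its underside, z up its axis.
- clear_jar: Clear plastic parts jar with a pale screw cap (cap fixed), 44 mm across, 82 mm high (cap from 69 mm up), about 0.14 kg; stands on the table. Origin: centre of its underside, z up.
- blue_bin: Open blue plastic bin, fixed to the table, outside 100 x 100 x 42 mm, walls and floor 4 mm thick. Origin: centre of its underside; sides along its x and y.
- blue_bin_in (a point): Centre of the blue bin's inner floor (inside 92 x 92 mm, the walls rise 38 mm above it); axes as the bin's.
- demagnetiser: Blue bench demagnetiser, fixed to the table (place and yaw vary), 130 mm (x) by 200 mm (y). Origin: centre of its underside; x away from its front, y to its left. Left half: aluminium-walled tray. Right half (17 to 99 mm right of the origin): 40 mm high block carrying the red spring paddle, hinged 50 mm behind the origin and 75 mm up, free end to the front.
- scale_top (a point): Middle of the top end, 106 mm above the table, of the upright scale strip right of the paddle's free end (18 mm wide, 4 mm thick, fixed). Its front face is marked from the top white, green, white, red; the paddle's black pointer moves before it. Its inner edge is 28 mm from the paddle's centreline. Axes as the demagnetiser's.
- tray_floor (a point): Centre of the tray's flat floor, 20 mm above the table; inside 104 x 104 mm, the walls rise 14 mm above the floor; axes as the demagnetiser's.
- red_paddle: The spring paddle with its red ribbed pad, 66 mm long by 44 mm wide, covering its front part. Origin on the hinge line at its middle; at rest its axes are the demagnetiser's, and they turn with it.
- pad_centre (a point): Centre of the red pad's upper face, 85 mm in front of the hinge line and 8 mm above it, square to the paddle. At rest the pad slopes up 0.21 rad to its front end and this point is 100 mm above the table; at joint value 0.21 the pad is level and the point 83 mm above the table. Axes as the red paddle's.
- paddle (a joint): Turn of the paddle in rad: 0 = at rest (up), grows as it is pressed down, stop at 0.42. The pointer is in the green band from 0.14 to 0.28 and in the red band from 0.35. Spring return: pressing at the pad's centre takes about 3 N at the start, 7 N at 0.21 and 10 N at 0.35; the pad's centre sinks 8.5 mm for each 0.1 rad.
- tape_measure_0: Yellow tape measure, 36 x 83 x 62 mm, standing near the front right corner of the table; a bystander to be left alone. Origin: centre of its underside.
Mind the look-alikes: they are no part of the job. What is shaped like the big_socket but orange or yellow is not meant. Leave any purple look-alike of the small_socket alone.

How it is judged:
On the way, in this order (a step that is already met when the one before it is completed fails the run):
1. both sockets stand released in the tray and the jar stands released in the bin (x of big_socket in the frame of tray_floor between -0.044 and 0.044 m and y of big_socket in the frame of tray_floor between -0.044 and 0.044 m and z of big_socket in the frame of tray_floor between -0.006 and 0.008 m and angle between each of big_socket, small_socket, clear_jar's own z axis and vertical below 0.15 rad and contact force between the fingers and big_socket below 0.2 N and linear speed of each of big_socket, small_socket, clear_jar below 0.03 m/s and x of small_socket in the frame of tray_floor between -0.044 and 0.044 m and y of small_socket in the frame of tray_floor between -0.044 and 0.044 m and z of small_socket in the frame of tray_floor between -0.006 and 0.008 m and contact force between the fingers and small_socket below 0.2 N and x of clear_jar in the frame of blue_bin_in between -0.035 and 0.035 m and y of clear_jar in the frame of blue_bin_in between -0.035 and 0.035 m and z of clear_jar in the frame of blue_bin_in between -0.006 and 0.008 m and contact force between the fingers and clear_jar below 0.2 N), for 0.2 s.
2. the fingers hold the paddle in the green band for two seconds (value of joint paddle between 0.14 and 0.28 rad and contact force between the fingers and red_paddle above 1.5 N), for 2 s.
At the end, for the whole second after the job is handed in: Sockets upright (0.15 rad) on the tray floor, axes within 44 mm of its centre along each side; jar upright on the bin floor, axis within 35 mm of its centre; none of them touched. The fingers press the paddle with over 1.5 N, paddle at 0.14 to 0.28 rad (green) (all of step 1 and all of step 2); the arm keeps its last pose, push and grip.
It fails at once if the paddle is pushed into the red band (beyond 0.35 rad) (value of joint paddle above 0.35 rad).
It fails at once if the tape measure is displaced by more than 30 mm (distance of tape_measure_0 from where it was at the start of the episode above 0.03 m).
It also fails if it takes over 72 s, if anything falls off the work surface, if the arm or the gripper's body presses on something with over 40 N, if the wrist force passes 120 N, or if a joint passes its speed limit or range.

## Working session

There is one attempt and no reset: what is moved stays moved. The work goes in short steps, Python scripts to look and compute and a shell command to move; the robot and the scene stay as the last step left them, time stands still between calls to the robot, and variables do not carry over. Pictures are saved under pics/ and viewed, at most 10 in all, crops included, and the job is handed in when it is done.

```bash
mkdir -p pics; cat > h.py <<'E'
import numpy as np, cv2
from workcell import *
def ray(cam,px,m=None):
    m=m or camera_model(cam); K=np.array(m["intrinsics"]); R=np.array(m["rotation"])
    if R.shape!=(3,3): 
        from scipy.spatial.transform import Rotation as S; R=S.from_quat(R,scalar_first=True).as_matrix()
    d=np.linalg.solve(K,[px[0],px[1],1.])[:2]; u=d.copy()
    for _ in range(20): u=d/(1+m["k1"]*(u@u))
    return np.array(m["position"]),R@np.array([u[0],u[1],1.])
def atz(cam,px,z,m=None):
    p,r=ray(cam,px,m); return p+r*(z-p[2])/r[2]
def depthpt(cam,px,depth,m=None):
    p,r=ray(cam,px,m); c,q=int(round(px[0])),int(round(px[1]))
    w=depth[max(q-1,0):q+2,max(c-1,0):c+2]; w=w[w>0]
    return p+r*np.median(w) if len(w) else None
def tri(a,b):
    (p,r),(q,s)=a,b; r=r/np.linalg.norm(r); s=s/np.linalg.norm(s)
    t=np.linalg.lstsq(np.c_[r,-s],q-p,rcond=None)[0]; A=p+t[0]*r;B=q+t[1]*s
    return (A+B)/2,np.linalg.norm(A-B)
E
python3 - <<'E'
from h import *
st=get_state();print(st['clock'],st['eef_pos'],st['eef_rot'],st['gripper_width'],tcp_to_grasp if not callable(tcp_to_grasp) else tcp_to_grasp())
for c in("scene","side"):
    im,d=read_camera(c);cv2.imwrite(f"pics/{c}0.png",im[:,:,::-1]);np.save(f"{c}0.npy",d)
    m=camera_model(c);print(c,m["position"],m["k1"],(d>0).mean())
    for n in("big_socket","small_socket","clear_jar","blue_bin","blue_bin_in","scale_top","tray_floor","pad_centre","tape_measure_0","red_paddle","demagnetiser"):
        r=pinpoint(c,n)
        print(n,[(np.round(x["position"]).tolist(),round(x["confidence"],2)) for x in r[:4]])
E
```

```text
0.0 [0.27029692 0.53500906 0.23042553] [-1.99052424e-04  2.31767065e-01  9.72770922e-01 -8.48834136e-04] 0.08523206320005913 0.0187
scene [0.61636849 0.71098279 0.49777452] -0.051785925903997304 0.99605078125
big_socket [([382.0, 223.0], 0.88), ([370.0, 207.0], 0.72), ([398.0, 256.0], 0.66)]
small_socket [([364.0, 274.0], 0.81), ([368.0, 253.0], 0.71)]
clear_jar [([255.0, 244.0], 0.68), ([382.0, 312.0], 0.57)]
blue_bin [([299.0, 200.0], 0.86)]
blue_bin_in [([297.0, 191.0], 0.74)]
scale_top [([304.0, 211.0], 0.68), ([348.0, 186.0], 0.61)]
tray_floor []
pad_centre [([301.0, 227.0], 0.67)]
tape_measure_0 [([348.0, 187.0], 0.88)]
red_paddle [([257.0, 245.0], 0.62)]
demagnetiser [([289.0, 287.0], 0.94)]
side [0.4576892  0.6040369  0.61513932] -0.022297154937791247 0.99608984375
big_socket [([389.0, 260.0], 0.84), ([384.0, 221.0], 0.69), ([379.0, 200.0], 0.58)]
small_socket [([360.0, 253.0], 0.74), ([346.0, 274.0], 0.7)]
clear_jar [([352.0, 318.0], 0.76)]
blue_bin [([312.0, 178.0], 0.82), ([275.0, 294.0], 0.51)]
blue_bin_in [([316.0, 176.0], 0.62), ([278.0, 282.0], 0.28)]
scale_top [([298.0, 216.0], 0.57)]
tray_floor [([277.0, 291.0], 0.66), ([291.0, 229.0], 0.49)]
pad_centre [([292.0, 228.0], 0.69), ([314.0, 177.0], 0.48)]
tape_measure_0 [([364.0, 182.0], 0.57)]
red_paddle [([248.0, 240.0], 0.69)]
demagnetiser [([276.0, 281.0], 0.55)]
```

```bash
python3 - <<'E'
import cv2
for c in("scene","side"):
    im=cv2.imread(f"pics/{c}0.png")[150:350,200:460]; cv2.imwrite(f"pics/{c}0c.png",cv2.resize(im,None,fx=3,fy=3,interpolation=cv2.INTER_CUBIC)[:600,:800])
E
```

```text
(no output)
```

View pics/scene0c.png

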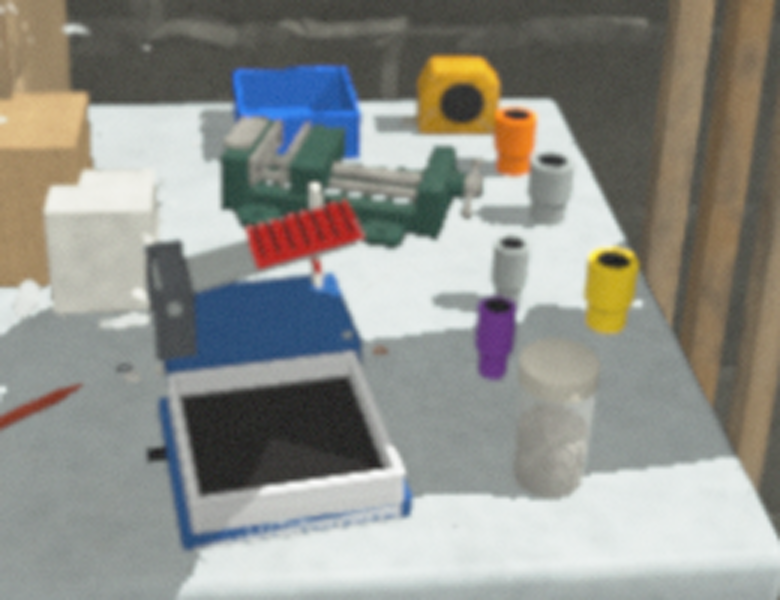

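View pics/side0c.png

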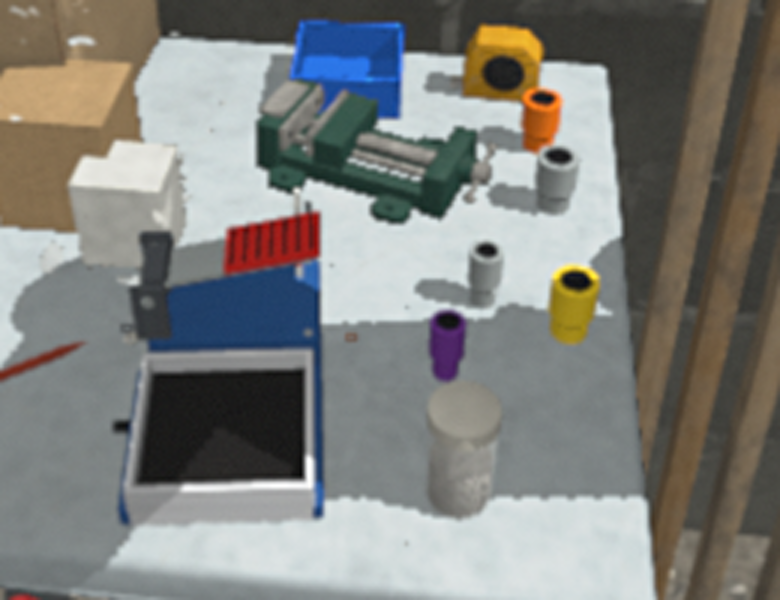

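Scene view: candidates for the big socket are orange (372,197), bright steel (383,213) and yellow (403,246). Steel is the one meant. For the small socket there are steel (370,238) and purple (365,262), and again steel is right. The jar is at (385,290), the bin at (299,187), and a green vice at (315,205) stands between the demagnetiser and the bin. The enlarged crops show both steel sockets clearly.

```bash
python3 - <<'E'
from h import *
P={"big":((382,223),(384,221)),"small":((368,253),(360,253)),"jar":((382,312),(352,318)),"bin":((299,200),(312,178)),"bin_in":((297,191),(316,176)),"scale":((304,211),(298,216)),"pad":((301,227),(292,228)),"demag":((289,287),(276,281)),"padhinge":((257,245),(248,240))}
for n,(a,b) in P.items():
    x,e=tri(ray("scene",a),ray("side",b)); print(n,x.round(3),"gap",round(e,4))
ds=np.load("scene0.npy");dd=np.load("side0.npy")
# world point clouds
for c,d in(("scene",ds),("side",dd)):
    m=camera_model(c); im=cv2.imread(f"pics/{c}0.png").astype(int)
    K=np.array(m["intrinsics"])
    vv,uu=np.mgrid[0:400,0:640]
    x=(uu-K[0,2])/K[0,0];y=(vv-K[1,2])/K[1,1];X,Y=x.copy(),y.copy()
    for _ in range(15): f=1+m["k1"]*(X*X+Y*Y);X=x/f;Y=y/f
    R=np.array(m["rotation"]).reshape(3,3)
    W=np.stack([X,Y,np.ones_like(X)],-1)*d[...,None]@R.T+np.array(m["position"]); np.save(f"{c}W.npy",W)
    B,G,Rr=im[...,0],im[...,1],im[...,2]
    def rep(n,mask):
        q=W[mask&(d>0)]; 
        if len(q)<5: print(n,len(q));return
        r=cv2.minAreaRect(q[:,:2].astype(np.float32)*1000); print(c,n,len(q),"ctr",np.round(r[0]),"size",np.round(r[1]),"ang",round(r[2],1),"z",np.percentile(q[:,2],[2,50,98]).round(3),"med",np.median(q,0).round(3))
    box=lambda u0,v0,u1,v1:(uu>=u0)&(uu<u1)&(vv>=v0)&(vv<v1)
    ofs=lambda u0,v0,u1,v1:box(200+u0/3,150+v0/3,200+u1/3,150+v1/3)
    dark=(im.max(-1)<75)
    rep("trayfloor",dark&(ofs(175,370,400,500) if c=="scene" else ofs(135,365,305,490))&(W[...,2]<.03)&(W[...,2]>.012))
    blue=(B>90)&(B-Rr>60)&(uu>200)&(uu<460)&(vv>150)&(vv<350)
    rep("binrim",blue&(vv<205)&(W[...,2]>.036)&(W[...,2]<.047))
    rep("block",blue&(vv>230)&(W[...,2]>.036)&(W[...,2]<.045))
    rep("redpad",(Rr>130)&(G<70)&(B<70)&(vv>200)&(vv<250)&(uu>265)&(W[...,2]>.06))
    rep("vice",(G-Rr>15)&(G>B)&(vv>160)&(vv<240)&(uu>260))
E
```

```text
big [ 0.386 -0.156 -0.002] gap 0.0031
small [ 0.441 -0.039 -0.005] gap 0.002
jar [ 0.449  0.136 -0.009] gap 0.0003
bin [ 0.58  -0.318 -0.009] gap 0.0227
bin_in [ 0.577 -0.333 -0.   ] gap 0.0008
scale [ 0.575 -0.015  0.109] gap 0.0031
pad [0.584 0.001 0.087] gap 0.0031
demag [0.608 0.074 0.004] gap 0.0018
padhinge [0.666 0.04  0.076] gap 0.0085Traceback (most recent call last):
  File "<stdin>", line 13, in <module>
ValueError: cannot reshape array of size 4 into shape (3,3)
```

```bash
cat > cloud.py <<'E'
from h import *
from scipy.spatial.transform import Rotation as S
for c in("scene","side"):
    d=np.load(f"{c}0.npy"); m=camera_model(c); im=cv2.imread(f"pics/{c}0.png").astype(int)
    K=np.array(m["intrinsics"]); vv,uu=np.mgrid[0:400,0:640]
    x=(uu-K[0,2])/K[0,0];y=(vv-K[1,2])/K[1,1];X,Y=x.copy(),y.copy()
    for _ in range(15): f=1+m["k1"]*(X*X+Y*Y);X=x/f;Y=y/f
    R=S.from_quat(m["rotation"],scalar_first=True).as_matrix()
    W=np.stack([X,Y,np.ones_like(X)],-1)*d[...,None]@R.T+np.array(m["position"]); np.save(f"{c}W.npy",W)
    B,G,Rr=im[...,0],im[...,1],im[...,2]
    def rep(n,mask):
        q=W[mask&(d>0)]
        if len(q)<5: print(n,len(q));return
        r=cv2.minAreaRect(q[:,:2].astype(np.float32)*1000); print(c,n,len(q),"ctr",np.round(r[0]),"size",np.round(r[1]),"ang",round(r[2],1),"z",np.percentile(q[:,2],[2,50,98]).round(3),"med",np.median(q,0).round(3),"x",np.percentile(q[:,0],[1,99]).round(3),"y",np.percentile(q[:,1],[1,99]).round(3))
    ofs=lambda u0,v0,u1,v1:(uu>=200+u0/3)&(uu<200+u1/3)&(vv>=150+v0/3)&(vv<150+v1/3)
    rep("trayfloor",(im.max(-1)<75)&(ofs(175,370,400,500) if c=="scene" else ofs(135,365,305,490))&(W[...,2]<.03)&(W[...,2]>.012))
    blue=(B>90)&(B-Rr>60)&(uu>200)&(uu<460)&(vv>150)&(vv<350)
    rep("bin",blue&(vv<205)); rep("binrim",blue&(vv<205)&(W[...,2]>.036)&(W[...,2]<.047))
    rep("block",blue&(vv>230)&(W[...,2]>.036)&(W[...,2]<.045))
    rep("redpad",(Rr>130)&(G<70)&(B<70)&(vv>200)&(vv<250)&(uu>265)&(W[...,2]>.06))
    rep("vice",(G-Rr>15)&(G>B)&(vv>160)&(vv<240)&(uu>260))
    o=(495,110,535,172) if c=="scene" else (523,90,560,150)
    for n,b in {"orange":o,"bigs":(532,155,570,215) if c=="scene" else (538,150,578,210),"smalls":(497,238,525,300) if c=="scene" else (470,245,500,300),"purple":(478,300,515,375) if c=="scene" else(432,315,465,375),"yellow":(590,250,635,325) if c=="scene" else (553,270,597,340),"jar":(520,350,595,490) if c=="scene" else(430,390,497,510),"white":(50,180,155,300) if c=="scene" else (75,150,180,260)}.items():
        q=W[ofs(*b)&(W[...,2]>.01)&(W[...,2]<.13)]; t=q[q[:,2]>np.percentile(q[:,2],99)-.006]; print("  ",n,len(q),"topz",np.percentile(q[:,2],98).round(3),"top ctr",t.mean(0).round(3))
E
python3 cloud.py
```

```text
scene trayfloor 1813 ctr [602. 113.] size [100.  85.] ang 8.7 z [0.017 0.019 0.021] med [0.603 0.115 0.019] x [0.551 0.652] y [0.069 0.157]
scene bin 846 ctr [ 568. -294.] size [116. 208.] ang 3.5 z [0.003 0.027 0.048] med [ 0.57  -0.359  0.027] x [0.523 0.627] y [-0.385 -0.23 ]
scene binrim 210 ctr [ 576. -297.] size [100. 140.] ang 3.2 z [0.036 0.04  0.043] med [ 0.567 -0.322  0.04 ] x [0.526 0.626] y [-0.366 -0.263]
scene block 1113 ctr [613.  24.] size [115.  79.] ang 9.4 z [0.037 0.039 0.041] med [0.605 0.028 0.039] x [0.558 0.649] y [-0.015  0.064]
scene redpad 423 ctr [584.  25.] size [62. 42.] ang 7.8 z [0.093 0.1   0.107] med [0.584 0.031 0.1  ] x [0.554 0.614] y [0.005 0.048]
scene vice 1193 ctr [ 561. -148.] size [203. 157.] ang 49.0 z [0.006 0.026 0.049] med [ 0.55  -0.161  0.026] x [0.458 0.634] y [-0.216 -0.12 ]
   orange 244 topz 0.051 top ctr [ 0.401 -0.224  0.049]
   bigs 217 topz 0.051 top ctr [ 0.389 -0.154  0.049]
   smalls 172 topz 0.051 top ctr [ 0.444 -0.028  0.049]
   purple 239 topz 0.051 top ctr [0.465 0.04  0.049]
   yellow 315 topz 0.051 top ctr [ 0.379 -0
[... 632 characters left out ...]
03  0.041] x [0.554 0.656] y [-0.018  0.065]
side redpad 302 ctr [584.  25.] size [60. 43.] ang 8.6 z [0.095 0.102 0.109] med [0.583 0.03  0.102] x [0.553 0.614] y [0.001 0.047]
side vice 1279 ctr [ 541. -178.] size [114. 182.] ang 82.2 z [0.009 0.028 0.052] med [ 0.547 -0.163  0.028] x [0.456 0.63 ] y [-0.227 -0.122]
   orange 221 topz 0.053 top ctr [ 0.397 -0.233  0.052]
   bigs 224 topz 0.053 top ctr [ 0.386 -0.156  0.052]
   smalls 168 topz 0.054 top ctr [ 0.44  -0.037  0.052]
   purple 198 topz 0.053 top ctr [0.464 0.038 0.051]
   yellow 286 topz 0.054 top ctr [ 0.377 -0.013  0.052]
   jar 831 topz 0.085 top ctr [0.449 0.141 0.083]
   white 1268 topz 0.087 top ctr [ 0.7   -0.042  0.084]
```

```bash

python3 -m crank '[{"gripper":1,"tx":-0.76,"ty":-0.61,"tz":0,"spin":0},{"gripper":1,"tx":-0.76,"ty":-0.61,"tz":0,"spin":0},{"gripper":1,"tx":-0.76,"ty":-0.61,"tz":0,"spin":0},{"gripper":1,"tx":-0.76,"ty":-0.61,"tz":0,"spin":0}]'
python3 -m crank '[{"gripper":1,"tx":-0.76,"ty":-0.61,"tz":0,"spin":0},{"gripper":1,"tx":-0.76,"ty":-0.61,"tz":0,"spin":0},{"gripper":1,"tx":-0.76,"ty":-0.61,"tz":0,"spin":0},{"gripper":1,"tx":-0.76,"ty":-0.61,"tz":0,"spin":0}]'
python3 -m crank '[{"gripper":1,"tx":-0.76,"ty":-0.61,"tz":0,"spin":0.84},{"gripper":1,"tx":-0.76,"ty":-0.61,"tz":0,"spin":0.84},{"gripper":1,"tx":-0.76,"ty":-0.61,"tz":0,"spin":0.84},{"gripper":1,"tx":-0.76,"ty":-0.61,"tz":0,"spin":0.84},{"gripper":1,"tx":-0.76,"ty":-0.61,"tz":0,"spin":0.84},{"gripper":1,"tx":-0.76,"ty":-0.61,"tz":0,"spin":0.84},{"gripper":1,"tx":-0.76,"ty":-0.61,"tz":0,"spin":0.84}]'
cat >> h.py <<'E'
def tool():
    from scipy.spatial.transform import Rotation as S
    s=get_state(); R=S.from_quat(s["eef_rot"],scalar_first=True).as_matrix(); return np.array(s["eef_pos"]),R
def go(target):
    "shift in fractions of full scale to reach target TCP"
    p,R=tool(); return (R.T@(np.array(target)-p)/.15).round(3)
def phi():
    R=tool()[1]; return np.degrees(np.arctan2(R[1,1],R[0,1])).round(1)
E
python3 - <<'E'
from h import *
print(tool()[0],phi(),get_state()["joint_positions"],get_state()["clock"])
im,d=read_camera("wrist");cv2.imwrite("pics/w1.png",im[:,:,::-1]);np.save("w1.npy",d)
for n in("clear_jar","tray_floor","big_socket","small_socket","demagnetiser"):
    m=camera_model("wrist")
    for x in pinpoint("wrist",n)[:3]: print(n,np.round(x["position"]),round(x["confidence"],2),atz("wrist",x["position"],0.02 if n=="tray_floor" else 0).round(3))
E
```

```text
clock: 1.53
eef_pos: [0.3318, 0.399, 0.2313]
eef_rot: [0.0, 0.232, 0.973, -0.001]
force: [0.2, -0.4, 0.7]
gripper_width: 0.0854
gripper_force: 0.0
clock: 1.87
eef_pos: [0.3924, 0.2659, 0.2315]
eef_rot: [0.001, 0.233, 0.973, -0.001]
force: [-0.1, 0.0, -0.1]
gripper_width: 0.0855
gripper_force: 0.0
clock: 2.45
eef_pos: [0.4523, 0.1357, 0.2314]
eef_rot: [0.0, 0.535, 0.845, 0.0]
force: [-0.1, 0.3, 1.0]
gripper_width: 0.0854
gripper_force: 0.0
[0.45227043 0.13566413 0.23140133] 25.3 [ 2.91372441e-01  7.33055915e-02 -3.42065797e-01  1.15522947e+00
  7.11600462e-05  1.42121101e+00] 2.45
clear_jar [317. 169.] 0.57 [0.451 0.133 0.   ]
big_socket [207. 256.] 0.6 [ 0.377 -0.02   0.   ]
small_socket [291. 246.] 0.8 [0.463 0.036 0.   ]
small_socket [251. 290.] 0.68 [ 0.442 -0.039 -0.   ]
demagnetiser [410. 265.] 0.65 [0.603 0.075 0.   ]
```

View pics/w1.png

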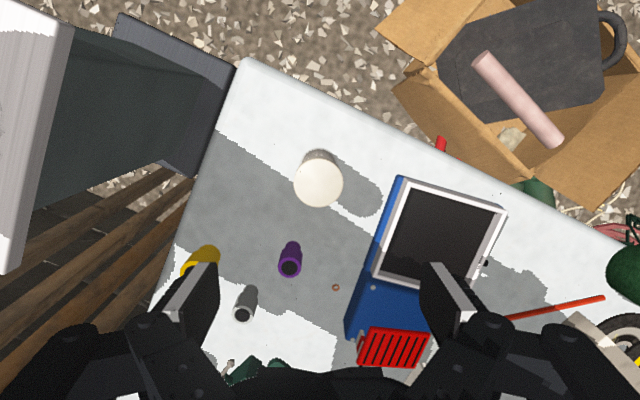

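The wrist view shows the jar cap at (318,181), the tray at about (440,235), the purple look-alike at (290,265), the steel small socket at (243,305) and yellow at (200,262). The red pad is at (392,347).

```bash
python3 - <<'E'
from h import *
im=cv2.imread("pics/w1.png").astype(int); d=np.load("w1.npy")
print("jar top",atz("wrist",(318,181),.082).round(4),depthpt("wrist",(318,181),d).round(3))
print("small top",atz("wrist",(242.5,313.5),.05).round(4),depthpt("wrist",(242,313),d).round(3))
for n,c in {"tray":[(406,184),(500,213),(477,287),(384,272)]}.items():
    # dark tray mask
    mk=((im.max(-1)<75)).astype(np.uint8); mk[:170]=0; mk[295:]=0; mk[:,:375]=0; mk[:,515:]=0
    nn,l,s,_=cv2.connectedComponentsWithStats(mk,connectivity=4); k=l[230,440]; v,u=np.nonzero(l==k); print(s[k])
    q=np.array([atz("wrist",(a,b),.02) for a,b in zip(u[::3],v[::3])]); r=cv2.minAreaRect(q[:,:2].astype(np.float32)*1000); print(np.round(r[0],1),np.round(r[1],1),r[2]); print("z",np.median([depthpt("wrist",(a,b),d)[2] for a,b in zip(u[::50],v[::50])]))
g=go([*atz("wrist",(318,181),.082)[:2],.047]);print(g)
E
```

```text
jar top [0.4497 0.1391 0.082 ] [0.45  0.139 0.082]
small top [ 0.4421 -0.0384  0.05  ] [ 0.441 -0.037  0.051]
[ 375  188  120  107 7515]
[614.4 112.3] [117.3 118.8] 9.207143783569336
z 0.020226767292078562
[ 0.021 -0.006  1.229]
```

```bash

python3 -m crank '[{"gripper":1,"tx":0.02,"ty":-0.01,"tz":1,"spin":0},{"gripper":1,"tx":0.02,"ty":-0.01,"tz":1,"spin":0},{"gripper":1,"tx":0.02,"ty":-0.01,"tz":1,"spin":0},{"gripper":1,"tx":0.02,"ty":-0.01,"tz":1,"spin":0},{"gripper":1,"tx":0.02,"ty":-0.01,"tz":1,"spin":0}]' | head -2
python3 -m crank '[{"gripper":1,"tx":0,"ty":0,"tz":0.22,"spin":0},{"gripper":1,"tx":0,"ty":0,"tz":0.22,"spin":0},{"gripper":-1,"tx":0,"ty":0,"tz":0.22,"spin":0},{"gripper":-1,"tx":0,"ty":0,"tz":0.22,"spin":0},{"gripper":-1,"tx":0,"ty":0,"tz":0.22,"spin":0},{"gripper":-1,"tx":0,"ty":0,"tz":0.22,"spin":0},{"gripper":-1,"tx":0,"ty":0,"tz":0.22,"spin":0},{"gripper":-1,"tx":0,"ty":0,"tz":0.22,"spin":0},{"gripper":-1,"tx":0,"ty":0,"tz":0.22,"spin":0},{"gripper":-1,"tx":0,"ty":0,"tz":0.22,"spin":0}]'
```

```text
clock: 3.17
eef_pos: [0.4447, 0.1373, 0.0763]
clock: 4.0
eef_pos: [0.4511, 0.1388, 0.0505]
eef_rot: [0.001, 0.534, 0.845, 0.001]
force: [-2.2, -0.5, 7.4]
gripper_width: 0.0414
gripper_force: 59.4
```

```bash

python3 -m crank '[{"gripper":-1,"tx":0,"ty":0,"tz":-0.2,"spin":0},{"gripper":-1,"tx":0,"ty":0,"tz":-0.4,"spin":0},{"gripper":-1,"tx":0,"ty":0,"tz":-0.6,"spin":0},{"gripper":-1,"tx":0,"ty":0,"tz":-0.8,"spin":0},{"gripper":-1,"tx":0,"ty":0,"tz":-1,"spin":0},{"gripper":-1,"tx":0,"ty":0,"tz":-1,"spin":0}]'
for i in 1 2 3; do python3 -m crank '[{"gripper":-1,"tx":-0.19,"ty":-0.03,"tz":0,"spin":0},{"gripper":-1,"tx":-0.39,"ty":-0.07,"tz":0,"spin":0},{"gripper":-1,"tx":-0.58,"ty":-0.1,"tz":0,"spin":0},{"gripper":-1,"tx":-0.775,"ty":-0.135,"tz":0,"spin":0}]'|head -2 ; done
python3 -m crank '[{"gripper":-1,"tx":-0.19,"ty":-0.03,"tz":0,"spin":0},{"gripper":-1,"tx":-0.39,"ty":-0.07,"tz":0,"spin":0},{"gripper":-1,"tx":-0.58,"ty":-0.1,"tz":0,"spin":0},{"gripper":-1,"tx":-0.775,"ty":-0.135,"tz":0,"spin":0},{"gripper":-1,"tx":-0.775,"ty":-0.135,"tz":0,"spin":0},{"gripper":-1,"tx":-0.775,"ty":-0.135,"tz":0,"spin":0}]'
python3 - <<'E'
from h import *
print(tool()[0],phi(),get_state()["joint_positions"],go([.576,-.316,.057]))
im,d=read_camera("wrist");cv2.imwrite("pics/w2.png",im[:,:,::-1]);np.save("w2.npy",d)
for n in("blue_bin","blue_bin_in"):
    for x in pinpoint("wrist",n)[:3]: print(n,np.round(x["position"]),round(x["confidence"],2),atz("wrist",x["position"],0.004 if n!="blue_bin" else 0).round(3))
E
```

```text
clock: 4.5
eef_pos: [0.4529, 0.1394, 0.2052]
eef_rot: [0.003, 0.534, 0.845, 0.004]
force: [1.0, 0.4, -1.4]
gripper_width: 0.0409
gripper_force: 61.6
clock: 4.83
eef_pos: [0.4811, 0.0236, 0.1988]
clock: 5.17
eef_pos: [0.5126, -0.0905, 0.1987]
clock: 5.5
eef_pos: [0.5441, -0.2041, 0.1986]
clock: 6.0
eef_pos: [0.5754, -0.3178, 0.1978]
eef_rot: [-0.0, 0.535, 0.845, 0.0]
force: [0.2, 0.8, -1.9]
gripper_width: 0.041
gripper_force: 61.6
[ 0.57541676 -0.3177712   0.19782502] 25.3 [-5.04624249e-01  4.36412334e-01  5.29574853e-02  1.18784168e+00
  1.16887678e-04  6.25153251e-01] [0.009 0.009 0.939]
blue_bin [321. 172.] 0.9 [ 0.576 -0.314  0.   ]
blue_bin_in [321. 171.] 0.68 [ 0.576 -0.312  0.004]
```

View pics/w2.png

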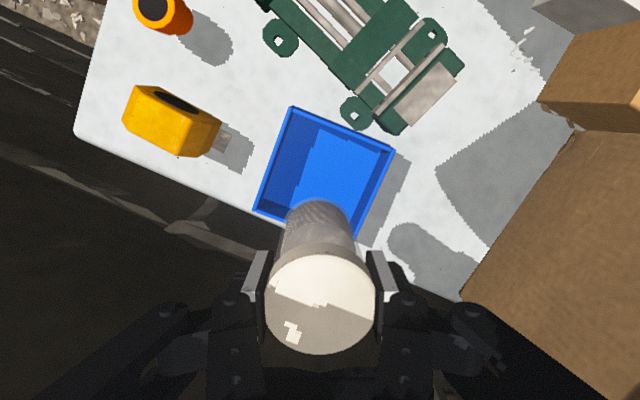

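The jar is held over the bin and the bin centre is confirmed at (0.576,-0.313). Lowering and releasing it there.

```bash

python3 -m crank '[{"gripper":-1,"tx":0.02,"ty":0.01,"tz":0.2,"spin":0},{"gripper":-1,"tx":0.02,"ty":0.01,"tz":0.4,"spin":0},{"gripper":-1,"tx":0.02,"ty":0.01,"tz":0.6,"spin":0},{"gripper":-1,"tx":0.02,"ty":0.01,"tz":0.8,"spin":0},{"gripper":-1,"tx":0.02,"ty":0.01,"tz":0.9,"spin":0},{"gripper":-1,"tx":0.02,"ty":0.01,"tz":0.94,"spin":0},{"gripper":-1,"tx":0.02,"ty":0.01,"tz":0.94,"spin":0},{"gripper":-1,"tx":0.02,"ty":0.01,"tz":0.94,"spin":0}]'
python3 -m crank '[{"gripper":0.5,"tx":0,"ty":0,"tz":0,"spin":0},{"gripper":0.5,"tx":0,"ty":0,"tz":0,"spin":0},{"gripper":0.5,"tx":0,"ty":0,"tz":0,"spin":0},{"gripper":0.5,"tx":0,"ty":0,"tz":0,"spin":0},{"gripper":0.5,"tx":0,"ty":0,"tz":0,"spin":0},{"gripper":0.5,"tx":0,"ty":0,"tz":0,"spin":0}]'
python3 -m crank '[{"gripper":0.5,"tx":0,"ty":0,"tz":-0.25,"spin":0},{"gripper":0.5,"tx":0,"ty":0,"tz":-0.5,"spin":0},{"gripper":0.5,"tx":0,"ty":0,"tz":-0.75,"spin":0},{"gripper":0.5,"tx":0,"ty":0,"tz":-1,"spin":0},{"gripper":0.5,"tx":0,"ty":0,"tz":-1,"spin":0},{"gripper":0.5,"tx":0,"ty":0,"tz":-1,"spin":0}]'
python3 - <<'E'
from h import *
im,d=read_camera("scene")
for x in pinpoint("scene","clear_jar")[:2]: print(x["position"],x["confidence"],atz("scene",x["position"],.004))
im,d=read_camera("wrist"); 
for x in pinpoint("wrist","clear_jar")[:2]: print(x["position"],x["confidence"],atz("wrist",x["position"],.004))
print(tool()[0],go([.386,-.156,.15]))
E
```

```text
clock: 6.82
eef_pos: [0.5763, -0.3126, 0.0583]
eef_rot: [0.001, 0.534, 0.845, 0.0]
force: [-0.0, -0.2, -0.9]
gripper_width: 0.0412
gripper_force: 61.6
clock: 7.32
eef_pos: [0.5758, -0.3132, 0.0575]
eef_rot: [0.0, 0.534, 0.845, 0.0]
force: [-0.5, -0.1, -0.6]
gripper_width: 0.0639
gripper_force: 0.0
clock: 7.82
eef_pos: [0.5774, -0.3141, 0.2106]
eef_rot: [0.003, 0.534, 0.845, 0.0]
force: [-0.6, 0.6, -1.1]
gripper_width: 0.0638
gripper_force: 0.0
[297.1, 195.8] 0.65 [ 0.5784559  -0.29717017  0.004     ]
[367.6, 254.0] 0.15 [ 0.44589467 -0.02338207  0.004     ]
[319.2, 176.1] 0.91 [ 0.5759491  -0.31600935  0.004     ]
[ 0.5746978  -0.31256197  0.20537038] [ 1.481 -0.688  0.374]
```

```bash

for i in 1 2; do python3 -m crank '[{"gripper":0.5,"tx":0.25,"ty":-0.11,"tz":0,"spin":0},{"gripper":0.5,"tx":0.5,"ty":-0.23,"tz":0,"spin":0},{"gripper":0.5,"tx":0.74,"ty":-0.345,"tz":0,"spin":0},{"gripper":0.5,"tx":0.74,"ty":-0.345,"tz":0,"spin":0},{"gripper":0.5,"tx":0.74,"ty":-0.345,"tz":0,"spin":0}]'|head -2 ; done
python3 - <<'E'
from h import *
im,d=read_camera("wrist");cv2.imwrite("pics/w3.png",im[:,:,::-1]);np.save("w3.npy",d)
for n in("big_socket","small_socket"):
    for x in pinpoint("wrist",n)[:3]: print(n,np.round(x["position"]),round(x["confidence"],2),atz("wrist",x["position"],0).round(3))
    for x in silhouettes("wrist",n)[:3]:
        v,u=np.nonzero(x["pixels"]); k=x["pixels"]; g=im[k].astype(float).mean(0); dark=k&(im.max(-1)<60); v,u=np.nonzero(dark)
        print(n,np.round(x["position"]),round(x["confidence"],2),"rgb",g.round(),"face",u.mean().round(1) if len(u) else 0,v.mean().round(1) if len(u) else 0, atz("wrist",(u.mean(),v.mean()),.05).round(4) if len(u) else 0)
print(tool()[0],go([.386,-.156,.018]))
E
```

```text
clock: 8.43
eef_pos: [0.4785, -0.2332, 0.2057]
clock: 8.85
eef_pos: [0.3864, -0.1564, 0.2071]
big_socket [376.  36.] 0.75 [ 0.381 -0.019  0.   ]
big_socket [299. 244.] 0.67 [ 0.404 -0.242  0.   ]
big_socket [322. 185.] 0.89 rgb [143. 143. 139.] face 317.6 188.7 [ 0.3902 -0.1639  0.05  ]
big_socket [383.  28.] 0.81 rgb [155. 140.  27.] face 386.2 23.9 [ 0.3814 -0.018   0.05  ]
big_socket [293. 258.] 0.75 rgb [174. 102.  44.] face 292.7 268.9 [ 0.4027 -0.2471  0.05  ]
small_socket [479.  26.] 0.89 [0.465 0.031 0.   ]
small_socket [421.  89.] 0.68 [ 0.444 -0.042  0.   ]
small_socket [500.  19.] 0.64 rgb [60. 33. 73.] face 510.2 14.7 [0.4669 0.032  0.05  ]
small_socket [435.  88.] 0.56 rgb [131. 131. 128.] face 438.9 89.3 [ 0.4444 -0.0427  0.05  ]
[ 0.38832478 -0.15776941  0.2073216 ] [ 0.018 -0.009  1.262]
```

View pics/w3.png

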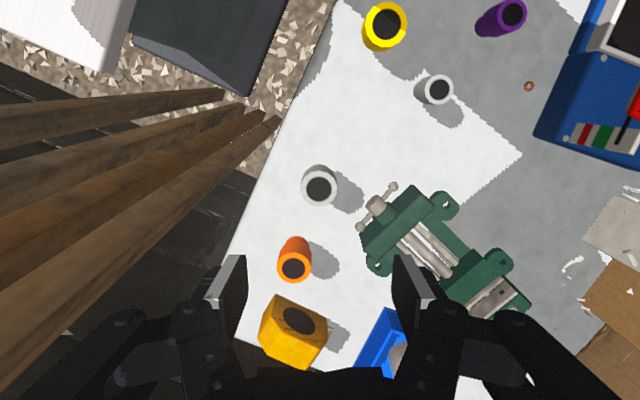

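The wrist view shows the steel big socket at (319,187), orange at (294,260), yellow at (385,25) and the steel small socket at (436,90). The target is the steel one. The arm was still settling, so I'll remeasure.

```bash
cat >> h.py <<'E'
def faces(n,z):
    im,d=read_camera("wrist")
    for x in silhouettes("wrist",n)[:3]:
        k=x["pixels"]; dk=k&(im.max(-1)<60); v,u=np.nonzero(dk)
        if len(u): print(n,np.round(x["position"]),round(x["confidence"],2),"rgb",im[k].mean(0).round(),atz("wrist",(u.mean(),v.mean()),z).round(4))
E
python3 - <<'E'
from h import *
faces("big_socket",.05);faces("small_socket",.05);print(tool()[0],get_state()["clock"])
E
```

```text
big_socket [320. 182.] 0.84 rgb [140. 140. 136.] [ 0.3868 -0.1619  0.05  ]
big_socket [380.  24.] 0.61 rgb [154. 139.  27.] [ 0.3775 -0.016   0.05  ]
big_socket [294. 258.] 0.58 rgb [173. 102.  44.] [ 0.3986 -0.2443  0.05  ]
small_socket [432.  89.] 0.91 rgb [126. 126. 123.] [ 0.4411 -0.0406  0.05  ]
small_socket [500.  15.] 0.81 rgb [57. 31. 70.] [0.4633 0.0336 0.05  ]
[ 0.38742381 -0.15726573  0.20713337] 9.3
```

```bash

python3 -m crank '[{"gripper":0.3,"tx":-0.01,"ty":-0.01,"tz":0.25,"spin":0},{"gripper":0.3,"tx":-0.01,"ty":-0.01,"tz":0.5,"spin":0},{"gripper":0.3,"tx":-0.01,"ty":-0.01,"tz":0.75,"spin":0},{"gripper":0.3,"tx":-0.01,"ty":-0.01,"tz":0.9,"spin":0},{"gripper":0.3,"tx":-0.01,"ty":-0.01,"tz":0.9,"spin":0}]'|head -2
python3 -m crank '[{"gripper":0.3,"tx":0,"ty":0,"tz":0.18,"spin":0},{"gripper":0.3,"tx":0,"ty":0,"tz":0.35,"spin":0},{"gripper":0.3,"tx":0,"ty":0,"tz":0.35,"spin":0},{"gripper":-1,"tx":0,"ty":0,"tz":0.35,"spin":0},{"gripper":-1,"tx":0,"ty":0,"tz":0.35,"spin":0},{"gripper":-1,"tx":0,"ty":0,"tz":0.35,"spin":0},{"gripper":-1,"tx":0,"ty":0,"tz":0.35,"spin":0},{"gripper":-1,"tx":0,"ty":0,"tz":0.35,"spin":0},{"gripper":-1,"tx":0,"ty":0,"tz":0.35,"spin":0}]'
python3 -m crank '[{"gripper":-1,"tx":0,"ty":0,"tz":-0.2,"spin":0},{"gripper":-1,"tx":0,"ty":0,"tz":-0.4,"spin":0},{"gripper":-1,"tx":0,"ty":0,"tz":-0.6,"spin":0},{"gripper":-1,"tx":0,"ty":0,"tz":-0.8,"spin":0},{"gripper":-1,"tx":0,"ty":0,"tz":-1,"spin":0},{"gripper":-1,"tx":0,"ty":0,"tz":-1,"spin":0},{"gripper":-1,"tx":0,"ty":0,"tz":-1,"spin":0}]'
python3 - <<'E'
from h import *
print(tool()[0],phi(),go([.4,.1,.2]))
E
```

```text
clock: 9.72
eef_pos: [0.3826, -0.1575, 0.0681]
clock: 10.47
eef_pos: [0.3878, -0.1596, 0.0216]
eef_rot: [0.002, 0.534, 0.845, 0.0]
force: [-2.4, 0.2, 8.2]
gripper_width: 0.0325
gripper_force: 60.2
clock: 11.05
eef_pos: [0.388, -0.1596, 0.1722]
eef_rot: [0.003, 0.534, 0.845, 0.0]
force: [-0.4, 0.4, -1.2]
gripper_width: 0.0317
gripper_force: 60.3
[ 0.38801248 -0.15960503  0.17220918] 25.4 [ 1.528  0.815 -0.188]
```

```bash

python3 -m crank '[{"gripper":-1,"tx":0.15,"ty":0.245,"tz":-0.05,"spin":0},{"gripper":-1,"tx":0.3,"ty":0.49,"tz":-0.1,"spin":0},{"gripper":-1,"tx":0.45,"ty":0.735,"tz":-0.1,"spin":0},{"gripper":-1,"tx":0.6,"ty":0.977,"tz":-0.1,"spin":0},{"gripper":-1,"tx":0.6,"ty":0.977,"tz":-0.1,"spin":0}]'|head -2
python3 -m crank '[{"gripper":-1,"tx":0.15,"ty":0.245,"tz":0,"spin":-0.15},{"gripper":-1,"tx":0.3,"ty":0.49,"tz":0,"spin":-0.3},{"gripper":-1,"tx":0.45,"ty":0.735,"tz":0,"spin":-0.45},{"gripper":-1,"tx":0.6,"ty":0.977,"tz":0,"spin":-0.6},{"gripper":-1,"tx":0.6,"ty":0.977,"tz":0,"spin":-0.75},{"gripper":-1,"tx":0.6,"ty":0.977,"tz":0,"spin":-0.9},{"gripper":-1,"tx":0.6,"ty":0.977,"tz":0,"spin":-1},{"gripper":-1,"tx":0.6,"ty":0.977,"tz":0,"spin":-1},{"gripper":-1,"tx":0.6,"ty":0.977,"tz":0,"spin":-1}]'|head -2
python3 - <<'E'
from h import *
im,d=read_camera("wrist");cv2.imwrite("pics/w4.png",im[:,:,::-1]);np.save("w4.npy",d)
for n in("tray_floor","demagnetiser","pad_centre","scale_top"):
    for x in pinpoint("wrist",n)[:3]: print(n,np.round(x["position"]),round(x["confidence"],2),atz("wrist",x["position"],{"tray_floor":.02,"demagnetiser":0,"pad_centre":.1,"scale_top":.106}[n]).round(3))
print(tool()[0],phi(),go([.575,.129,.042]))
E
```

```text
clock: 11.47
eef_pos: [0.4826, -0.0101, 0.1839]
clock: 12.22
eef_pos: [0.573, 0.129, 0.1835]
tray_floor [319. 214.] 0.65 [0.603 0.117 0.02 ]
demagnetiser [279. 227.] 0.81 [0.609 0.072 0.   ]
pad_centre [190. 271.] 0.79 [0.587 0.021 0.1  ]
scale_top [132. 279.] 0.8 [ 0.578 -0.018  0.106]
[0.57373893 0.12906458 0.184758  ] 70.3 [-0.008  0.002  0.952]
```

View pics/w4.png

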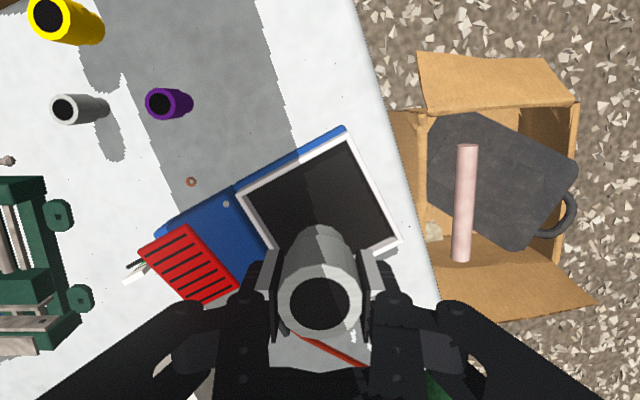

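The tray is confirmed at (0.603,0.117) and the socket hangs over its front left part. Lowering it now.

```bash

python3 -m crank '[{"gripper":-1,"tx":-0.01,"ty":0,"tz":0.2,"spin":0},{"gripper":-1,"tx":-0.01,"ty":0,"tz":0.4,"spin":0},{"gripper":-1,"tx":-0.01,"ty":0,"tz":0.6,"spin":0},{"gripper":-1,"tx":-0.01,"ty":0,"tz":0.8,"spin":0},{"gripper":-1,"tx":-0.01,"ty":0,"tz":0.9,"spin":0},{"gripper":-1,"tx":-0.01,"ty":0,"tz":0.94,"spin":0},{"gripper":-1,"tx":-0.01,"ty":0,"tz":0.945,"spin":0},{"gripper":-1,"tx":-0.01,"ty":0,"tz":0.945,"spin":0}]'
python3 -m crank '[{"gripper":0.1,"tx":0,"ty":0,"tz":0,"spin":0},{"gripper":0.1,"tx":0,"ty":0,"tz":0,"spin":0},{"gripper":0.1,"tx":0,"ty":0,"tz":0,"spin":0},{"gripper":0.1,"tx":0,"ty":0,"tz":0,"spin":0},{"gripper":0.1,"tx":0,"ty":0,"tz":0,"spin":0}]'
python3 -m crank '[{"gripper":0.1,"tx":0,"ty":0,"tz":-0.25,"spin":0},{"gripper":0.1,"tx":0,"ty":0,"tz":-0.5,"spin":0},{"gripper":0.1,"tx":0,"ty":0,"tz":-0.75,"spin":0},{"gripper":0.1,"tx":0,"ty":0,"tz":-1,"spin":0},{"gripper":0.1,"tx":0,"ty":0,"tz":-1,"spin":0},{"gripper":0.1,"tx":0,"ty":0,"tz":-1,"spin":0}]'|head -2
python3 - <<'E'
from h import *
faces("big_socket",.07);faces("small_socket",.05);print(tool()[0],go([.4415,-.038,.17]))
E
```

```text
clock: 13.13
eef_pos: [0.5756, 0.1288, 0.0435]
eef_rot: [0.0, 0.171, 0.985, 0.0]
force: [0.4, -0.6, -1.8]
gripper_width: 0.0322
gripper_force: 60.9
clock: 13.55
eef_pos: [0.5756, 0.129, 0.0435]
eef_rot: [0.0, 0.17, 0.985, 0.0]
force: [0.1, -0.0, -0.6]
gripper_width: 0.0468
gripper_force: 0.0
clock: 14.05
eef_pos: [0.5774, 0.1294, 0.1962]
big_socket [72. 20.] 0.69 rgb [128. 112.  15.] [ 0.3851 -0.005   0.07  ]
big_socket [321. 189.] 0.61 rgb [116. 115. 112.] [0.5729 0.1268 0.07  ]
small_socket [ 82. 108.] 0.75 rgb [101. 101.  98.] [ 0.4411 -0.0396  0.05  ]
small_socket [169.  99.] 0.63 rgb [59. 31. 74.] [0.4647 0.0362 0.05  ]
[0.57418695 0.12863533 0.19138433] [ 0.46  -1.343  0.146]
```

```bash

for i in 1 2; do python3 -m crank '[{"gripper":0.1,"tx":0.07,"ty":-0.22,"tz":0,"spin":0},{"gripper":0.1,"tx":0.15,"ty":-0.45,"tz":0,"spin":0},{"gripper":0.1,"tx":0.23,"ty":-0.67,"tz":0,"spin":0},{"gripper":0.1,"tx":0.23,"ty":-0.67,"tz":0,"spin":0},{"gripper":0.1,"tx":0.23,"ty":-0.67,"tz":0,"spin":0}]'|head -2;done
python3 -m crank '[{"gripper":0.1,"tx":0,"ty":0,"tz":0.25,"spin":0},{"gripper":0.1,"tx":0,"ty":0,"tz":0.5,"spin":0},{"gripper":0.1,"tx":0,"ty":0,"tz":0.7,"spin":0},{"gripper":0.1,"tx":0,"ty":0,"tz":0.7,"spin":0},{"gripper":0.1,"tx":0,"ty":0,"tz":0.7,"spin":0},{"gripper":0.1,"tx":0,"ty":0,"tz":0.7,"spin":0}]'|head -2
python3 - <<'E'
from h import *
faces("small_socket",.05);print(tool()[0],go([.4415,-.0385,.018]),phi())
E
```

```text
clock: 14.67
eef_pos: [0.5073, 0.0447, 0.1919]
clock: 15.08
eef_pos: [0.4426, -0.0377, 0.1926]
clock: 15.58
eef_pos: [0.4444, -0.0367, 0.0892]
small_socket [441. 212.] 0.98 rgb [49. 29. 59.] [0.4578 0.0295 0.05  ]
small_socket [310. 224.] 0.88 rgb [106. 106. 103.] [ 0.443  -0.0417  0.05  ]
[ 0.4450661  -0.03708441  0.08998708] [ 0.021 -0.017  0.48 ] 70.4
```

```bash

python3 -m crank '[{"gripper":0.1,"tx":0.01,"ty":-0.02,"tz":0.2,"spin":0},{"gripper":0.1,"tx":0.01,"ty":-0.02,"tz":0.4,"spin":0},{"gripper":0.1,"tx":0.01,"ty":-0.02,"tz":0.48,"spin":0},{"gripper":0.1,"tx":0.01,"ty":-0.02,"tz":0.48,"spin":0},{"gripper":-1,"tx":0.01,"ty":-0.02,"tz":0.48,"spin":0},{"gripper":-1,"tx":0.01,"ty":-0.02,"tz":0.48,"spin":0},{"gripper":-1,"tx":0.01,"ty":-0.02,"tz":0.48,"spin":0},{"gripper":-1,"tx":0.01,"ty":-0.02,"tz":0.48,"spin":0},{"gripper":-1,"tx":0.01,"ty":-0.02,"tz":0.48,"spin":0},{"gripper":-1,"tx":0.01,"ty":-0.02,"tz":0.48,"spin":0}]'
python3 -m crank '[{"gripper":-1,"tx":0,"ty":0,"tz":-0.2,"spin":0},{"gripper":-1,"tx":0,"ty":0,"tz":-0.4,"spin":0},{"gripper":-1,"tx":0,"ty":0,"tz":-0.6,"spin":0},{"gripper":-1,"tx":0,"ty":0,"tz":-0.8,"spin":0},{"gripper":-1,"tx":0,"ty":0,"tz":-1,"spin":0},{"gripper":-1,"tx":0,"ty":0,"tz":-1,"spin":0},{"gripper":-1,"tx":0,"ty":0,"tz":-1,"spin":0}]'
python3 - <<'E'
from h import *
print(tool()[0],phi(),go([.6245,.1366,.18]))
E
```

```text
clock: 16.52
eef_pos: [0.4424, -0.0398, 0.0179]
eef_rot: [0.002, 0.17, 0.985, 0.0]
force: [-1.4, -0.1, 7.2]
gripper_width: 0.0235
gripper_force: 59.2
clock: 17.1
eef_pos: [0.4424, -0.0398, 0.1686]
eef_rot: [0.003, 0.17, 0.985, 0.0]
force: [0.4, 0.3, -0.5]
gripper_width: 0.0236
gripper_force: 59.1
[ 0.44244172 -0.03982715  0.16855062] 70.4 [-0.749  1.515 -0.07 ]
```

```bash

python3 -m crank '[{"gripper":-1,"tx":-0.09,"ty":0.19,"tz":-0.1,"spin":0},{"gripper":-1,"tx":-0.19,"ty":0.38,"tz":-0.1,"spin":0},{"gripper":-1,"tx":-0.28,"ty":0.57,"tz":-0.1,"spin":0},{"gripper":-1,"tx":-0.375,"ty":0.757,"tz":-0.1,"spin":0},{"gripper":-1,"tx":-0.375,"ty":0.757,"tz":-0.1,"spin":0}]'|head -2
python3 -m crank '[{"gripper":-1,"tx":-0.09,"ty":0.19,"tz":0,"spin":0},{"gripper":-1,"tx":-0.19,"ty":0.38,"tz":0,"spin":0},{"gripper":-1,"tx":-0.28,"ty":0.57,"tz":0,"spin":0},{"gripper":-1,"tx":-0.375,"ty":0.757,"tz":0,"spin":0},{"gripper":-1,"tx":-0.375,"ty":0.757,"tz":0,"spin":0},{"gripper":-1,"tx":-0.375,"ty":0.757,"tz":0,"spin":0}]'|head -2
python3 - <<'E'
from h import *
im,d=read_camera("scene");print(tool()[0],phi(),go([.6245,.1366,.039]))
E
```

```text
clock: 17.52
eef_pos: [0.5347, 0.0518, 0.1797]
clock: 18.02
eef_pos: [0.6222, 0.1372, 0.1789]
[0.62142391 0.13633576 0.17920487] 70.4 [-0.021  0.01   0.935]
```

```bash

python3 -m crank '[{"gripper":-1,"tx":-0.01,"ty":0,"tz":0.2,"spin":0},{"gripper":-1,"tx":-0.01,"ty":0,"tz":0.4,"spin":0},{"gripper":-1,"tx":-0.01,"ty":0,"tz":0.6,"spin":0},{"gripper":-1,"tx":-0.01,"ty":0,"tz":0.8,"spin":0},{"gripper":-1,"tx":-0.01,"ty":0,"tz":0.9,"spin":0},{"gripper":-1,"tx":-0.01,"ty":0,"tz":0.93,"spin":0},{"gripper":-1,"tx":-0.01,"ty":0,"tz":0.935,"spin":0},{"gripper":-1,"tx":-0.01,"ty":0,"tz":0.935,"spin":0}]'
python3 -m crank '[{"gripper":-0.1,"tx":0,"ty":0,"tz":0,"spin":0},{"gripper":-0.1,"tx":0,"ty":0,"tz":0,"spin":0},{"gripper":-0.1,"tx":0,"ty":0,"tz":0,"spin":0},{"gripper":-0.1,"tx":0,"ty":0,"tz":0,"spin":0},{"gripper":-0.1,"tx":0,"ty":0,"tz":0,"spin":0}]'
python3 -m crank '[{"gripper":-0.1,"tx":0,"ty":0,"tz":-0.25,"spin":0},{"gripper":-0.1,"tx":0,"ty":0,"tz":-0.5,"spin":0},{"gripper":-0.1,"tx":0,"ty":0,"tz":-0.75,"spin":0},{"gripper":-0.1,"tx":0,"ty":0,"tz":-1,"spin":0},{"gripper":-0.1,"tx":0,"ty":0,"tz":-1,"spin":0},{"gripper":-0.1,"tx":0,"ty":0,"tz":-1,"spin":0}]'|head -2
python3 -m crank '[{"gripper":-1,"tx":0,"ty":-0.2,"tz":0,"spin":0},{"gripper":-1,"tx":0,"ty":-0.4,"tz":0,"spin":0},{"gripper":-1,"tx":0,"ty":-0.6,"tz":0,"spin":0},{"gripper":-1,"tx":0,"ty":-0.75,"tz":0,"spin":0},{"gripper":-1,"tx":0,"ty":-0.75,"tz":0,"spin":0},{"gripper":-1,"tx":0,"ty":-0.75,"tz":0,"spin":0}]'
python3 - <<'E'
from h import *
ims=[read_camera(c)[0] for c in("scene","side")]
for c in("scene","side"):
    for n in ("big_socket","small_socket","clear_jar"): print(c,n,[(np.round(x["position"]).tolist(),round(x["confidence"],2),atz(c,x["position"],.02 if n!="clear_jar" else .004).round(3)) for x in pinpoint(c,n)[:3]])
cv2.imwrite("pics/after.png",np.hstack([cv2.resize(i[160:320,225:360,::-1],None,fx=2.9,fy=2.9,interpolation=cv2.INTER_CUBIC) for i in ims]))
print(tool()[0],phi(),get_state()["joint_positions"],go([.585,.024,.14]))
E
```

```text
clock: 18.73
eef_pos: [0.624, 0.1355, 0.0416]
eef_rot: [0.0, 0.171, 0.985, 0.0]
force: [-0.1, 0.0, -0.9]
gripper_width: 0.0233
gripper_force: 59.4
clock: 19.15
eef_pos: [0.6244, 0.1362, 0.0414]
eef_rot: [0.0, 0.17, 0.985, 0.0]
force: [-0.7, -0.6, -0.5]
gripper_width: 0.0382
gripper_force: 0.0
clock: 19.65
eef_pos: [0.6261, 0.1366, 0.1942]
clock: 20.15
eef_pos: [0.5852, 0.0292, 0.1895]
eef_rot: [-0.001, 0.171, 0.985, -0.0]
force: [0.8, 0.2, 0.5]
gripper_width: 0.0001
gripper_force: 0.0
scene big_socket [([309.0, 299.0], 0.8, array([0.575, 0.13 , 0.02 ])), ([398.0, 257.0], 0.8, array([0.394, 0.015, 0.02 ])), ([371.0, 205.0], 0.62, array([ 0.405, -0.209,  0.02 ]))]
scene small_socket [([276.0, 304.0], 0.88, array([0.63 , 0.141, 0.02 ])), ([362.0, 276.0], 0.77, array([0.475, 0.07 , 0.02 ]))]
scene clear_jar [([295.0, 196.0], 0.41, array([ 0.583, -0.297,  0.004]))]
side big_socket [([377.0, 201.0], 0.83, array([ 0.403, -0.207,  0.02 ])), ([388.0, 263.0], 0.62, array([0.381, 0.01 , 0.02 ])), ([287.0, 298.0], 0.57, array([0.575, 0.127, 0.02 ]))]
side small_socket [([346.0, 274.0], 0.76, array([0.467, 0.051, 0.02 ])), ([259.0, 297.0], 0.64, array([0.629, 0.131, 0.02 ]))]
side clear_jar [([315.0, 174.0], 0.78, array([ 0.579, -0.337,  0.004]))]
[0.58643431 0.03078306 0.19063372] 70.5 [ 5.24072574e-02  3.08184448e-01 -1.47964348e-01  1.11478311e+00
  6.48094496e-05  3.93540610e-01] [-0.006 -0.046  0.338]
```

View pics/after.png

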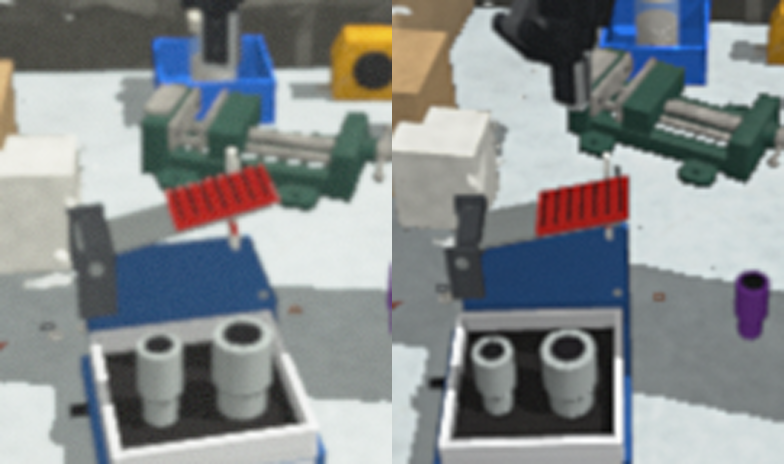

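All three are standing as required: both sockets upright in the tray (at about (160,375) and (240,365) in the left crop) and the jar upright in the bin. The shut fingers are already over the pad, so I'll press now.

```bash

python3 -m crank '[{"gripper":-1,"tx":0,"ty":-0.02,"tz":0.15,"spin":0.15},{"gripper":-1,"tx":0,"ty":-0.02,"tz":0.3,"spin":0.3},{"gripper":-1,"tx":0,"ty":-0.02,"tz":0.4,"spin":0.45},{"gripper":-1,"tx":0,"ty":-0.02,"tz":0.47,"spin":0.6},{"gripper":-1,"tx":0,"ty":-0.02,"tz":0.47,"spin":0.75},{"gripper":-1,"tx":0,"ty":-0.02,"tz":0.47,"spin":0.9},{"gripper":-1,"tx":0,"ty":-0.02,"tz":0.47,"spin":1},{"gripper":-1,"tx":0,"ty":-0.02,"tz":0.47,"spin":1},{"gripper":-1,"tx":0,"ty":-0.02,"tz":0.47,"spin":1}]'
python3 -m crank '[{"gripper":-1,"tx":0,"ty":0,"tz":0.05,"spin":0},{"gripper":-1,"tx":0,"ty":0,"tz":0.1,"spin":0},{"gripper":-1,"tx":0,"ty":0,"tz":0.15,"spin":0},{"gripper":-1,"tx":0,"ty":0,"tz":0.18,"spin":0},{"gripper":-1,"tx":0,"ty":0,"tz":0.18,"spin":0},{"gripper":-1,"tx":0,"ty":0,"tz":0.18,"spin":0}]'
```

```text
clock: 21.3
eef_pos: [0.5854, 0.0275, 0.1203]
eef_rot: [0.0, 0.533, 0.846, 0.0]
force: [-0.3, -0.7, -0.3]
gripper_width: 0.0002
gripper_force: 0.0
clock: 21.8
eef_pos: [0.5848, 0.0272, 0.093]
eef_rot: [-0.0, 0.534, 0.845, -0.0]
force: [-1.7, 0.2, 4.0]
gripper_width: -0.0003
gripper_force: 1.9
```

```bash

python3 -m crank '[{"gripper":-1,"tx":0,"ty":0,"tz":0.02,"spin":0},{"gripper":-1,"tx":0,"ty":0,"tz":0.04,"spin":0},{"gripper":-1,"tx":0,"ty":0,"tz":0.06,"spin":0},{"gripper":-1,"tx":0,"ty":0,"tz":0.07,"spin":0},{"gripper":-1,"tx":0,"ty":0,"tz":0.07,"spin":0},{"gripper":-1,"tx":0,"ty":0,"tz":0.07,"spin":0}]'
python3 - <<'E'
from h import *
ims=[read_camera(c)[0] for c in("scene","side")]
cv2.imwrite("pics/press.png",np.hstack([cv2.resize(i[190:260,240:340,::-1],None,fx=4,fy=4,interpolation=cv2.INTER_CUBIC) for i in ims]))
s=get_state();print(s["eef_pos"],s["force"])
E
```

```text
clock: 22.3
eef_pos: [0.5849, 0.0271, 0.0832]
eef_rot: [-0.0, 0.534, 0.845, -0.0]
force: [-4.2, -0.6, 7.0]
gripper_width: -0.0001
gripper_force: 3.3
[0.58494867 0.02713398 0.08331476] [-3.23233588 -1.7149227   6.75636466]
```

View pics/press.png

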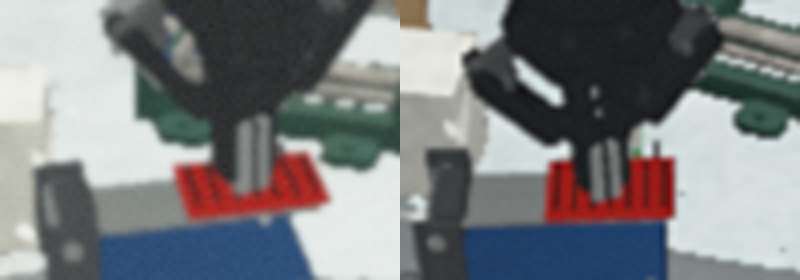

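The pad is level under the fingertips. The TCP height of 83 mm and the 7 N force both match 0.21 rad, the middle of the green band. I'll hold there and then hand in.

```bash

for i in 1 2 3; do python3 -m crank '[{"gripper":-1,"tx":0,"ty":0,"tz":0,"spin":0},{"gripper":-1,"tx":0,"ty":0,"tz":0,"spin":0},{"gripper":-1,"tx":0,"ty":0,"tz":0,"spin":0},{"gripper":-1,"tx":0,"ty":0,"tz":0,"spin":0},{"gripper":-1,"tx":0,"ty":0,"tz":0,"spin":0},{"gripper":-1,"tx":0,"ty":0,"tz":0,"spin":0},{"gripper":-1,"tx":0,"ty":0,"tz":0,"spin":0},{"gripper":-1,"tx":0,"ty":0,"tz":0,"spin":0},{"gripper":-1,"tx":0,"ty":0,"tz":0,"spin":0},{"gripper":-1,"tx":0,"ty":0,"tz":0,"spin":0},{"gripper":-1,"tx":0,"ty":0,"tz":0,"spin":0},{"gripper":-1,"tx":0,"ty":0,"tz":0,"spin":0}]'; done
python3 -c "
from workcell import *
s=get_state();print(s['eef_pos'],s['force'])
if .079<s['eef_pos'][2]<.087 and s['force'][2]>4: print(finish_job())"
```

```text
clock: 23.4
eef_pos: [0.585, 0.0272, 0.0833]
eef_rot: [-0.0, 0.534, 0.845, -0.0]
force: [-4.8, -0.4, 6.4]
gripper_width: 0.0002
gripper_force: 3.3
clock: 24.4
eef_pos: [0.585, 0.0271, 0.0833]
eef_rot: [-0.0, 0.534, 0.845, -0.0]
force: [-2.7, -0.7, 6.0]
gripper_width: 0.0
gripper_force: 3.3
clock: 25.4
eef_pos: [0.5849, 0.0271, 0.0833]
eef_rot: [-0.0, 0.534, 0.845, -0.0]
force: [-3.8, 0.4, 6.6]
gripper_width: 0.0
gripper_force: 3.3
[0.58493337 0.02713354 0.08331449] [-3.79728984  0.35722053  6.59013943]
the job is handed in; nothing more can be done
None
```

I handed the job in at 25.4 s with both sockets upright in the tray, the jar upright in the bin and the paddle held for over 3 s at about 0.21 rad (mid-green, judged from fingertip height and force); no verdict came back.

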